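Box a honey gingerbread with the cake spatula

TASK

Using the cranked spatula, slide its blade under the square gingerbread on the sloping wooden stand, lift it off and lay it gently flat inside the open pastry carton, drawing the blade out through the cut-out in the carton's wall. Do not touch the gingerbread with the gripper, do not let it drop or tip over, and leave the jars, bottle and tub where they are. Finish by laying the spatula back flat on its white ceramic tile.

Things in the scene. Friction and masses are not known exactly. Their poses are not given: they have to be found in the camera images.
- slab: square brown honey gingerbread, 120 x 120 x 18 mm, about 0.15 kg, with five almonds on top; its underside is flat over the middle 102 x 102 mm and bevelled all round (9 mm wide, rising 6 mm to the edge). Origin: centre of its underside; z out of its top; x points up the stand's slope. It lies on the stand, tilted 30 degrees
- stand: fixed wooden display stand, 150 mm wide; its board slopes at 30 degrees, low edge towards the robot. Origin: on the table below the middle of the board; z up, x level towards the high side. Board surface: 118 mm above the origin at x = 0, from 80 mm down the slope to 85 mm up it
- stand_pocket (a point): middle of the board's surface, 118 mm above the stand's origin (axes as the stand's). Along the slope from here: two lower stops 60 to 72 mm down, 14 mm high, with an 80 mm gap between them in the middle for the blade; a full-width upper stop 64 mm up, 14 mm high; side rails 65 mm to either side, 8 mm high. The gingerbread lies between these
- spatula: cranked cake spatula, 0.18 kg: flat steel blade 115 (x) x 60 (y) x 2.5 mm; from its rear edge a handle rises backwards (-x, +z) at 45 degrees: a 16 mm wide neck, then from 30 to 115 mm along it a wooden grip 22 mm wide (y), 20 mm thick. Origin: centre of the blade's underside; x towards its front edge, z up. Starts flat on the tile
- spatula_grip (a point): middle of the spatula's wooden grip, 109 mm behind and 58 mm above the spatula's origin; grip it across its 22 mm width (spatula y)
- carton: fixed open cardboard pastry carton, outside 158 x 158 mm, walls 4 mm thick and 30 mm high, floor 3 mm thick. Origin: centre of its underside, z up. Its -x wall has an 84 mm wide cut-out in the middle, down to the floor, for the blade
- rest: fixed white ceramic tile 160 (x) x 130 (y) x 12 mm on which the spatula's blade lies. Origin: centre of its underside, z up
- jar_a: honey jar, 72 mm diameter, 95 mm high, standing; origin: centre of its underside. A bystander
- jar_b: honey jar, 72 mm diameter, 95 mm high, standing; origin: centre of its underside. A bystander
- jar_c: honey jar, 72 mm diameter, 95 mm high, standing; origin: centre of its underside. A bystander
- jar_d: honey jar, 72 mm diameter, 95 mm high, standing; origin: centre of its underside. A bystander
- syrup: syrup bottle, amber glass, 66 mm diameter, 210 mm high, standing; origin: centre of its underside. A bystander
- tub: small white tub, 48 mm diameter, 50 mm high, standing; origin: centre of its underside. A bystander
Things that resemble listed ones, but are neither listed nor needed, are in the scene too. Leave any blue look-alike of the spatula alone. Leave any green look-alike of the carton alone.

How it is judged (in metres and radians):
On the way, in this order (a step that is already met when the one before it is completed fails the run):
1. the gingerbread rides on the spatula, lifted clear of the stand (contact force between slab and spatula above 0.3 N and contact force between slab and stand below 0.05 N and distance of slab from where it was at the start of the episode above 0.03 m), for 0.2 s.
2. the gingerbread lies flat on the carton's floor, off the blade (x of slab in the frame of carton between -0.022 and 0.022 m and y of slab in the frame of carton between -0.022 and 0.022 m and z of slab in the frame of carton below 0.008 m and angle between slab's own z axis and vertical below 0.08 rad and contact force between slab and spatula below 0.05 N), for 0.2 s.
At the end, for the whole second after the job is handed in: The gingerbread lies flat (4.5 degrees) on the carton's floor, centre within 22 mm of the carton's centre along both sides, not touching the spatula; the spatula lies flat (6 degrees) on the tile, blade centre within 60 mm (tile x) and 50 mm (tile y) of the tile's centre; both at rest (all of step 2 and x of spatula in the frame of rest between -0.06 and 0.06 m and y of spatula in the frame of rest between -0.05 and 0.05 m and z of spatula in the frame of rest between 0.008 and 0.018 m and angle between spatula's own z axis and vertical below 0.1 rad and linear speed of each of slab, spatula below 0.02 m/s).
It fails at once if the gripper or arm touches the gingerbread (contact force between any of the fingers, the arm and slab above 0.3 N).
It fails at once if the gingerbread is dropped (falls freely by about 2 cm) (linear speed of slab above 0.6 m/s and contact force between slab and anything else below 0.02 N).
It fails at once if the gingerbread is tipped more than 60 degrees (angle between slab's own z axis and vertical above 1.05 rad).
It fails at once if a jar, the bottle or the tub is pushed more than 3 cm or knocked over (distance of any of jar_a, jar_b, jar_c, jar_d, syrup, tub from where it was at the start of the episode above 0.03 m or angle between any of jar_a, jar_b, jar_c, jar_d, syrup, tub's own z axis and vertical above 0.5 rad).
It also fails if it takes over 67 s, if anything falls off the work surface, if the arm or the gripper's body presses on something with over 40 N, if the wrist force passes 120 N, or if a joint passes its speed limit or range.

ROBOT

A 6-joint arm with a two-finger parallel gripper is mounted at the origin on the work surface. World frame = base frame: x ahead of the robot, y to its left, z up, the work surface at z = 0. Lengths are in m, angles in degrees, forces in N, time in s.
With the tool pointing down it reaches from about 0.3 to 0.85 m from the base axis. Payload 5.4 kg.
Tool frame: the origin (TCP) lies at the very end of the fingers, on their centre line; the grasp point (between the pads) lies 19 mm behind it; z points along the fingers, y is the line along which they close (so a half turn about z gives the same grasp; the last joint's range is limited). The gripper opens to 85 mm and grips with 20 to 120 N. Pads are 22 mm wide; open, the fingers measure 114 mm over their backs; the gripper's body (76 mm by 85 mm) begins 54 mm behind the grasp point. The pads swing forward as they close: fully open they stand 13 mm farther back than shut.
Start: joints at [52.592, 9.076, 91.501, -0, 79.423, -12.038], TCP at [0.246, 0.52, 0.231] pointing down, gripper open.
Joint ranges: [-166.64, 166.64], [-54.1, 131.32], [10.49, 154.53], [-73.88, 253.88], [9.74, 151.15], [-171.62, 171.62]. Speed limits (degrees/s): [147.25, 147.25, 180, 180, 180, 180].

INTERFACE

Orientations are given as a 3x3 rotation matrix whose columns are the frame's x, y, z axes.
In Python, from workcell import env gives the robot as it stands.
- The arm moves only by the shell command python3 -m pendant 'ROWS' [FORCE]. ROWS is JSON, one flat list of numbers, 7 for each row, row after row: the turn, a rotation vector about the tool's x, y, z in rad, then the shift along the tool's x, y, z in mm, then the finger opening in mm, from 0 to 85.4. In form: [ax, ay, az, tx, ty, tz, jaw, ax, ay, az, tx, ty, tz, jaw, ...]. A call has 1 to 10 rows; each row is the pose to reach, as a shift and turn from the pose commanded when the call began, along the tool's axes at that moment; what a row does not reach only later rows make up. A row lasts 1/12 s, in which the tool goes at most 41.7 mm and 7.16 degrees, less where a joint would pass 70% of its speed; a pose out of reach is approached as far as the arm can. A call with a gripper value outside its range is refused whole. The fingers move at their own pace and stop on an object; FORCE is the grip in N (left out, the last holds). Time passes only in rows, so rows that repeat a pose let the fingers close. It gives the time, the measured TCP pose, the force, the opening and the grip force at its end, in the units of the state.
- env.read_state(): the state, without advancing time (a new reading comes with each control period).
- env.camera(name): name is "scene" or "top" or "wrist"; returns a dict with "color" (420x560x3 uint8, red, green, blue), "z_map" (420x560 float32, m along the optical axis (not along the pixel's ray), 0 where there is no reading), "fx", "fy", "cx", "cy" (pixels), "dist" ([k1, k2, p1, p2, k3] as OpenCV has them; the pictures are not rectified), "cam_to_world" (4x4, takes a point from camera to world coordinates). Camera axes: x right, y up, looking along -z (the intrinsics and any distortion apply to the point x, -y, -z); pixel columns grow to the right and rows downward; lengths in m; the calibration is good to about 2 mm. A picture is of the moment at which its call begins.
- env.job_done(): hands the job in; it is judged then, once.
Trained networks look in a picture, given as the dict that the camera call returned (one of the last four; its "shot" number tells which), for a name from the list of things; names that differ only in an ending like _2 or _b are one class to them, and where a whole thing is asked for, a point or a joint stands for the part that bears it (a point fixed in the world has none). Each returns a list of dicts, best first, with "confidence" (0 to 1); they miss things now and then, are a little off and sometimes report something else, mostly with a low value. They report only what shows in the picture. A call takes as long as a camera call. They do not tell look-alikes from the thing itself.
- env.boxes_of(picture, thing): "extent" ([centre column, centre row, width, height] in pixels, round what is visible of it).
- env.pinpoint(picture, thing): "pixel" ([row, column] in pixels: a listed point, or the origin of a listed thing).
The state is a dict: "time": time; "joint_positions": joint angles; "joint_velocities": joint speeds; "joint_torque": joint torques, N m; "position": TCP position; "tool_rot": TCP orientation; "ft_force": force on the tool from outside, world axes, zero at the start; "wrist_torque": the same for the moment, N m; "finger_gap": finger opening in m; "finger_force": force on a finger pad.
Only numpy, scipy, OpenCV 4.12 (cv2) and the standard library are available. Lean on these libraries where they do the work, as an engineer would, in place of code of your own. Each camera call takes 0.05 s, during which the arm holds its last target. There are 200 camera calls.

## Working session

There is one attempt and no reset: what is moved stays moved. The work goes in short steps, Python scripts to look and compute and a shell command to move; the robot and the scene stay as the last step left them, time stands still between calls to the robot, and variables do not carry over. Pictures are saved under pics/ and viewed, at most 13 in all, crops included, and the job is handed in when it is done.

```bash
ls; mkdir -p pics; cat > h.py <<'E'
import numpy as np, cv2
from workcell import env
def world(p,u,v,z=None):
    K=np.array([[p['fx'],0,p['cx']],[0,p['fy'],p['cy']],[0,0,1]]);
    q=cv2.undistortPoints(np.array([[[u,v]]],float),K,np.array(p['dist'],float))[0,0]
    T=np.array(p['cam_to_world']); d=T[:3,:3]@np.array([q[0],-q[1],-1]); o=T[:3,3]
    if z is None: s=p['z_map'][int(round(v)),int(round(u))]
    else: s=(z-o[2])/d[2]
    return o+s*d
def cloud(p):
    K=np.array([[p['fx'],0,p['cx']],[0,p['fy'],p['cy']],[0,0,1]])
    h,w=p['z_map'].shape; u,v=np.meshgrid(np.arange(w),np.arange(h))
    q=cv2.undistortPoints(np.stack([u,v],-1).reshape(-1,1,2).astype(float),K,np.array(p['dist'],float)).reshape(h,w,2)
    T=np.array(p['cam_to_world']); z=p['z_map'][...,None]
    return np.concatenate([q[...,:1]*z,-q[...,1:]*z,-z],-1)@T[:3,:3].T+T[:3,3]
def save(n,c): cv2.imwrite('pics/'+n,c[...,::-1])
E
python3 - <<'E'
from h import *
for n in ['top','scene']:
    p=env.camera(n); save(n+'1.png',p['color'])
    print(n,np.array(p['cam_to_world']).round(3).tolist())
    for t in ['slab','stand','stand_pocket','spatula','spatula_grip','carton','rest','jar_a','syrup','tub']:
        for r in env.pinpoint(p,t):
            v,u=r['pixel']
            if 0<=v<419.4 and 0<=u<559.4: print(t,round(r['confidence'],2),round(v),round(u),world(p,u,v).round(3))
print(env.read_state())
E
```

```text
pics
top [[-0.006, 0.984, -0.18, 0.283], [-1.0, -0.002, 0.019, 0.02], [0.019, 0.18, 0.983, 1.254], [0.0, 0.0, 0.0, 1.0]]
slab 0.96 167 349 [ 0.622 -0.212  0.132]
slab 0.5 200 280 [ 0.544 -0.     0.015]
stand 0.88 177 342 [ 0.595 -0.192  0.117]
stand_pocket 0.23 200 282 [ 0.547 -0.006  0.014]
spatula 0.68 245 388 [ 0.396 -0.358  0.001]
spatula 0.63 198 276 [0.553 0.014 0.014]
spatula_grip 0.72 278 401 [ 0.288 -0.37   0.068]
spatula_grip 0.58 232 279 [0.429 0.004 0.096]
spatula_grip 0.26 166 350 [ 0.625 -0.214  0.134]
carton 0.9 173 223 [0.641 0.193 0.003]
carton 0.55 300 192 [0.221 0.281 0.002]
carton 0.19 137 300 [ 0.743 -0.067  0.079]
rest 0.76 200 280 [0.546 0.    0.015]
jar_a 0.95 136 304 [ 0.74  -0.078  0.095]
jar_a 0.86 188 408 [ 0.572 -0.413  0.065]
jar_a 0.78 172 156 [0.622 0.393 0.085]
jar_a 0.65 131 257 [0.763 0.076 0.073]
syrup 0.9 240 146 [0.407 0.416 0.071]
syrup 0.34 176 221 [ 0.631  0.199 -0.001]
tub 0.66 198 275 [0.552 0.016 0.018]
tub 0.48 146 280 [ 0.721 -0.     0.049]
scene [[-0.644, -0.561, 0.52, 1.076], [0.765, -0.475, 0.435, 0.484], [0.003, 0.678, 0.735, 0.889], 
[... 932 characters left out ...]
e+01, -1.20371406e+01]), 'joint_velocities': array([-0.05690572, -0.04069043, -0.04638939,  0.03164886,  0.01107816,
        0.07763265]), 'joint_torque': array([-1.33353264e-03, -3.96036673e+01, -3.31699812e+01, -3.18908333e-04,
        1.00452842e-03,  4.73709758e-05]), 'position': array([0.24636912, 0.51953212, 0.23131583]), 'tool_rot': array([[-9.03565574e-01,  4.28449825e-01,  3.00215320e-05],
       [ 4.28449826e-01,  9.03565574e-01,  1.71023393e-05],
       [-1.97989285e-05,  2.83158052e-05, -9.99999999e-01]]), 'ft_force': array([0.366437  , 0.51271226, 1.0187783 ]), 'wrist_torque': array([ 0.00530074, -0.02158127, -0.01792544]), 'finger_force': 0.0, 'finger_gap': 0.08505196963939718}
```

```bash
python3 - <<'E'
from h import *
p=env.camera('top'); save('topcrop.png',cv2.resize(p['color'][90:320,130:430],None,fx=2.6,fy=2.6))
E
```

```text
(no output)
```

View pics/topcrop.png

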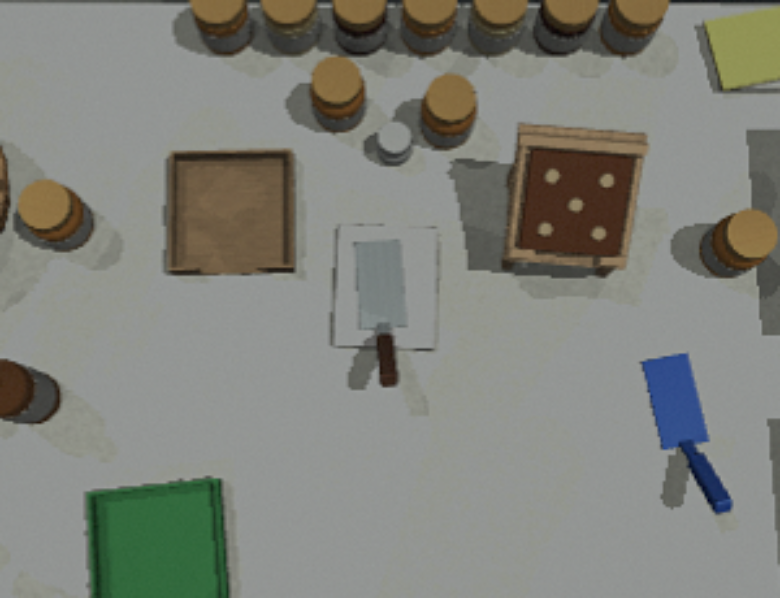

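View pics/scene1.png

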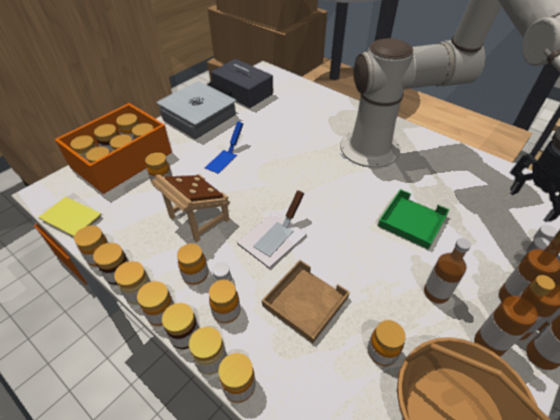

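Top view crop: spatula on the white tile (crop ~380,285), brown carton on the left (232,212) with its cut-out facing the robot, stand with gingerbread on the right (575,205). The scene view agrees; blue spatula and green carton are decoys.

```bash
python3 - <<'E'
from h import *
for cam in ['top','scene']:
    p=env.camera(cam); X=cloud(p); c=p['color'].astype(int); hsv=cv2.cvtColor(p['color'],cv2.COLOR_RGB2HSV)
    x,y,z=X[...,0],X[...,1],X[...,2]
    def rect(m,n,pl=False):
        m=m.astype(np.uint8); k,l,s,_=cv2.connectedComponentsWithStats(m); 
        if k<2: print(cam,n,'none'); return
        i=1+np.argmax(s[1:,4]); P=X[l==i]
        r=cv2.minAreaRect(P[:,:2].astype(np.float32)*1000); print(cam,n,len(P),np.round(r[0],1),np.round(r[1],1),round(r[2],1),'z',np.percentile(P[:,2],[5,50,95]).round(4))
        return P
    near=lambda a,b,r:(np.hypot(x-a,y-b)<r)
    tab=near(.45,-.15,.06); print(cam,'table z',np.median(z[tab]), z[tab].std())
    P=rect(near(.62,-.21,.12)&(z>.07)&(hsv[...,2]<110)&(hsv[...,0]<15)&(hsv[...,1]>120),'slab')
    if P is not None:
        A=np.c_[P[:,:2],np.ones(len(P))]
        a=np.linalg.lstsq(A,P[:,2],rcond=None)[0]; print('plane',a,'res',(A@a-P[:,2]).std(),'tilt',np.degrees(np.arctan(np.hypot(a[0],a[1]))),'updir',np.degrees(np.arctan2(a[1],a[0])))
        u,v=[np.median(q) for q in np.where(near(.62,-.21,.02)&(z>.1))]; print(hsv[int(u),int(v)])
    rect(near(.645,.2,.13)&(z>.02)&(z<.05),'carton rim')
    print('carton ang')
    print('blade px',hsv[198,276] if cam=='top' else hsv[239,273], 'tile', hsv[212,290] if cam=='top' else 0)
    rect(near(.55,.01,.12)&(z>.006)&(z<.03)&(hsv[...,1]<120),'tile')
    P=rect(near(.55,.01,.1)&(z<.03)&(hsv[...,0]>80)&(hsv[...,0]<120)&(hsv[...,1]>25),'blade')
    P=rect(near(.43,.0,.12)&(z>.03)&(z<.13),'handle')
    if P is not None:
        q=P-P.mean(0); w=np.linalg.svd(q,full_matrices=False)[2][0]; print('h dir',w.round(3),P.mean(0).round(4),np.degrees(np.arctan2(w[1],w[0])))
E
```

```text
top table z -0.0009132134611320453 0.002478032362869874
top slab 1349 [ 624.3 -217.1] [119.2 111.5] 85.2 z [0.106  0.1341 0.1597]
plane [ 0.56024342 -0.04909495 -0.22571447] res 0.002858208453302009 tilt 29.352984475997282 updir -5.008119471655558
[ 20  81 129]
top carton rim 240 [645.3 204.1] [159.5 157.8] 1.4 z [0.0217 0.0274 0.032 ]
carton ang
blade px [ 83  16 128] tile [ 75   3 148]
top tile 1744 [547.5   5.5] [130.  160.9] 87.9 z [0.0078 0.012  0.0169]
top blade none
top handle 143 [444.6   5.4] [70.7 21.8] 4.3 z [0.0477 0.0816 0.1003]
h dir [-0.766 -0.045  0.641] [0.4419 0.0054 0.0786] -176.65448365447082
scene table z 0.0005255092426137975 0.0017910685348330646
scene slab 688 [ 625.7 -212.9] [117.7 103.4] 84.6 z [0.1101 0.1392 0.1619]
plane [ 0.56118021 -0.07872903 -0.23251215] res 0.00261317142870599 tilt 29.539179230513646 updir -7.986012353654378
[ 18 101 126]
scene carton rim 600 [647.5 204.9] [161.6 159.9] 1.6 z [0.021  0.0287 0.0322]
carton ang
blade px [ 98  12 174] tile 0
scene tile 1992 [550.4   7.8] [131.4 163. ] 87.8 z [0.0095 0.0132 0.0172]
scene blade none
scene handle 269 [448.7   8.3] [73.8 22.5] 2.9 z [0.0353 0.0702 0.0992]
h dir [ 0.686  0.041 -0.726] [0.4531 0.0099 0.0697] 3.4442714483555874
```

```bash
cat >> h.py <<'E'
from scipy.spatial.transform import Rotation as Ro
def tool(yaw,pitch):  # tool down with x = -heading; pitch>0 tilts tool z forward (spatula nose up)
    return Ro.from_euler('ZY',[yaw,-pitch],degrees=True)*Ro.from_matrix([[-1,0,0],[0,1,0],[0,0,-1]])
def row(p,R,s=None):
    s=s or env.read_state(); R0=Ro.from_matrix(s['tool_rot'])
    return (R0.inv()*R).as_rotvec().round(4).tolist(),(R0.inv().apply(np.array(p)-s['position'])*1000).round(1).tolist()
E
python3 -c "
from h import *
print(row([.40,.006,.28],tool(3.5,0)))"
```

```text
([-0.0, -0.0, -0.5039], [-358.8, -398.2, -48.7])
```

```bash
R='0,0,-0.36,-250,-275,-40,85'; python3 -m pendant '[0,0,-0.1,-30,-30,-40,85,0,0,-0.2,-60,-60,-40,85,0,0,-0.3,-90,-90,-40,85,0,0,-0.36,-120,-120,-40,85,0,0,-0.36,-145,-150,-40,85,0,0,-0.36,-170,-180,-40,85,0,0,-0.36,-195,-210,-40,85,0,0,-0.36,-220,-240,-40,85,0,0,-0.36,-240,-265,-40,85,0,0,-0.36,-250,-275,-40,85]' 
python3 -c "
from h import *
print(row([.40,.006,.28],tool(3.5,0)))"
```

```text
time: 2.08
position: [0.355, 0.1604, 0.2715]
tool_rot: [[-0.996, 0.087, 0.001], [0.086, 0.996, -0.002], [-0.001, -0.001, -1.0]]
ft_force: [0.7, 0.8, 0.1]
finger_gap: 0.0847
finger_force: 0.0
([-0.0015, 0.0012, -0.1477], [-58.2, -149.9, -8.2])
```

```bash
python3 -m pendant '[0,0,-0.05,-15,-35,-8,85,0,0,-0.1,-30,-70,-8,85,0,0,-0.147,-45,-105,-8,85,0,0,-0.147,-58,-140,-8,85,0,0,-0.147,-58,-150,-8,85,0,0,-0.147,-58,-150,-8,85,0,0,-0.147,-58,-150,-8,85]' 
python3 - <<'E'
from h import *
p=env.camera('wrist'); save('w1.png',p['color']); print(np.array(p['cam_to_world']).round(3).tolist())
for t in ['spatula_grip','spatula','rest']:
    for r in env.pinpoint(p,t)[:2]:
        v,u=r['pixel']; print(t,r['confidence'],u,v,world(p,u,v,{'spatula_grip':.07,'spatula':.012,'rest':0}[t]).round(4))
X=cloud(p); z=X[...,2]; m=(z>.035)&(z<.13)&(np.hypot(X[...,0]-.44,X[...,1])<.1)
k,l,s,_=cv2.connectedComponentsWithStats(m.astype(np.uint8)); print(s)
P=X[l==1+np.argmax(s[1:,4])]; print(P.min(0),P.max(0))
a=P[:,0]; 
for lo in np.arange(.04,.12,.01):
    q=P[(P[:,2]>lo)&(P[:,2]<lo+.01)]
    if len(q)>10: print(round(lo,3),len(q),q[:,0].mean().round(4),q[:,1].mean().round(4),(q[:,1].min()).round(4),q[:,1].max().round(4))
E
```

```text
time: 2.67
position: [0.3998, 0.0095, 0.2793]
tool_rot: [[-0.998, -0.062, -0.0], [-0.062, 0.998, 0.001], [-0.0, 0.001, -1.0]]
ft_force: [-0.1, -0.5, -0.8]
finger_gap: 0.0851
finger_force: 0.0
[[-0.063, -0.948, -0.311, 0.32], [0.998, -0.06, -0.019, 0.004], [-0.0, -0.312, 0.95, 0.422], [0.0, 0.0, 0.0, 1.0]]
spatula_grip 0.73 256.2 377.3 [ 0.673  -0.0039  0.07  ]
spatula_grip 0.57 271.6 209.8 [0.4404 0.0033 0.07  ]
spatula 0.73 272.7 211.3 [0.4621 0.0047 0.012 ]
spatula 0.66 272.5 273.5 [0.5507 0.0095 0.012 ]
[[     0      0    560    420 234248]
 [   262    191     22     47    952]]
[ 0.41277607 -0.00724822  0.0463281 ] [0.48257934 0.01843343 0.10338701]
0.04 33 0.4805 0.0081 -0.0028 0.0184
0.05 88 0.4736 0.0079 -0.0029 0.0181
0.06 95 0.4635 0.0069 -0.0042 0.0173
0.07 105 0.4535 0.0061 -0.0054 0.0165
0.08 122 0.4426 0.0053 -0.0054 0.0158
0.09 374 0.4233 0.0039 -0.0072 0.015
0.1 135 0.425 0.0041 -0.0054 0.0133
```

View pics/w1.png

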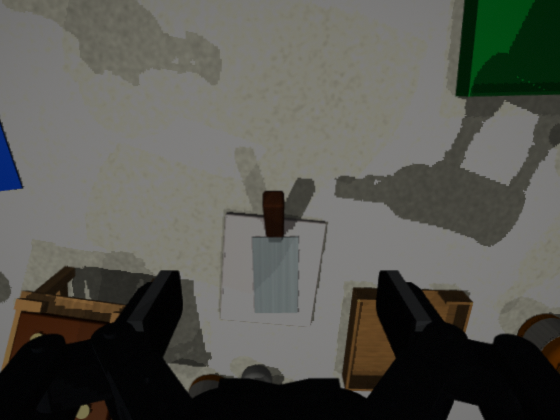

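```bash
python3 -c "
from h import *
print(row([.444,.0055,.12],tool(3.5,0)),row([.444,.0055,.051],tool(3.5,0)))"
```

```text
([0.0001, 0.0002, 0.0051], [-43.8, -8.2, 159.4]) ([0.0001, 0.0002, 0.0051], [-43.8, -8.2, 228.4])
```

```bash
python3 -m pendant '[0,0,0,-11,-2,35,85,0,0,0,-22,-4,70,85,0,0,0,-33,-6,105,85,0,0,0,-44,-8.2,140,85,0,0,0,-44,-8.2,165,85,0,0,0,-44,-8.2,185,85,0,0,0,-44,-8.2,205,85,0,0,0,-44,-8.2,220,85,0,0,0,-44,-8.2,228,85,0,0,0,-44,-8.2,228.5,85]' 
python3 -m pendant '[0,0,0,0,0,0,15,0,0,0,0,0,0,15,0,0,0,0,0,0,10,0,0,0,0,0,0,10,0,0,0,0,0,0,5,0,0,0,0,0,0,5,0,0,0,0,0,0,5,0,0,0,0,0,0,5,0,0,0,0,0,0,5,0,0,0,0,0,0,5]' 120
```

```text
time: 3.7
position: [0.4428, 0.0054, 0.0493]
tool_rot: [[-0.998, -0.066, -0.003], [-0.066, 0.998, 0.001], [0.003, 0.001, -1.0]]
ft_force: [-0.3, -0.1, -0.4]
finger_gap: 0.0849
finger_force: 0.0
time: 4.53
position: [0.4449, 0.0043, 0.0517]
tool_rot: [[-0.998, -0.064, 0.001], [-0.064, 0.998, 0.0], [-0.001, 0.0, -1.0]]
ft_force: [-2.1, 1.0, 5.8]
finger_gap: 0.0203
finger_force: 116.7
```

```bash
cat >> h.py <<'E'
OFF=np.array([-.1085,0,.0397]); P0=np.array([.634,-.216,.118]); YAW=-5.
def slope(s,h,pitch=30,yaw=None,dy=0):
    yaw=YAW if yaw is None else yaw
    B=Ro.from_euler('ZY',[YAW,-30],degrees=True); o=P0+B.apply([s,dy,h])
    return o+Ro.from_euler('ZY',[yaw,-pitch],degrees=True).apply(OFF), tool(yaw,pitch)
E
python3 -m pendant '[0,0,0,0,0,-10,5,0,0,0,0,0,-30,5,0,0,0,0,0,-60,5,0,0,0,0,0,-90,5,0,0,0,0,0,-115,5,0,0,0,0,0,-135,5,0,0,0,0,0,-145,5,0,0,0,0,0,-150,5,0,0,0,0,0,-150,5]' 
python3 -c "
from h import *
print(slope(-.15,.1)[0],row(*slope(-.15,.1)))"
```

```text
time: 5.28
position: [0.4444, 0.0042, 0.2013]
tool_rot: [[-0.998, -0.064, 0.001], [-0.064, 0.998, -0.0], [-0.001, -0.0, -1.0]]
ft_force: [-0.6, 0.2, -2.4]
finger_gap: 0.0206
finger_force: 117.3
[ 0.34140012 -0.19040083  0.10973375] ([0.0393, -0.5217, 0.148], [115.4, -187.6, 91.6])
```

```bash
python3 -m pendant '[0.004,-0.05,0.015,12,-19,0,5,0.008,-0.11,0.03,25,-40,10,5,0.012,-0.17,0.045,40,-62,20,5,0.016,-0.23,0.06,54,-84,32,5,0.02,-0.29,0.08,68,-106,45,5,0.025,-0.35,0.1,82,-128,58,5,0.03,-0.42,0.12,95,-150,72,5,0.036,-0.48,0.138,107,-170,84,5,0.039,-0.522,0.148,115,-187,91,5,0.039,-0.522,0.148,115.4,-187.6,91.6,5]' 
python3 -m pendant '[0,0,0,0,0,0,5,0,0,0,0,0,0,5]'
python3 - <<'E'
from h import *
for n in ['scene','top']:
    p=env.camera(n); X=cloud(p); z=X[...,2]; save(n+'3.png',cv2.resize(p['color'][100:300,100:420],None,fx=2.4,fy=2.4) if n=='scene' else cv2.resize(p['color'][120:320,230:430],None,fx=3,fy=3))
    s=env.read_state(); Rs=tool(0,0); T=Ro.from_matrix(s['tool_rot'])*Rs.inv()  # spatula frame guess
    q=T.inv().apply((X.reshape(-1,3)-s['position']))-(-OFF); q=q.reshape(X.shape)
    m=(abs(q[...,0])<.075)&(abs(q[...,1])<.05)&(abs(q[...,2])<.02)
    k,l,st,_=cv2.connectedComponentsWithStats(m.astype(np.uint8)); Q=q[l==1+np.argmax(st[1:,4])]
    core=Q[abs(Q[:,0])<.045]; A=np.c_[core[:,:2],np.ones(len(core))]; a=np.linalg.lstsq(A,core[:,2],rcond=None)[0]
    r=cv2.minAreaRect((Q[:,:2]*1000).astype(np.float32))
    print(n,len(Q),'plane',a.round(4),'rect',np.round(r[0],1),np.round(r[1],1),r[2], Q[:,0].min(),Q[:,0].max())
E
```

```text
time: 6.12
position: [0.3379, -0.1916, 0.1055]
tool_rot: [[-0.863, 0.096, 0.496], [0.086, 0.995, -0.044], [-0.497, 0.004, -0.867]]
ft_force: [-0.9, 0.9, -1.3]
finger_gap: 0.0206
finger_force: 117.8
time: 6.28
position: [0.341, -0.1895, 0.1085]
tool_rot: [[-0.864, 0.087, 0.496], [0.077, 0.996, -0.041], [-0.498, 0.003, -0.867]]
ft_force: [0.8, -0.1, -1.1]
finger_gap: 0.0205
finger_force: 117.7
scene 309 plane [-0.0002 -0.0079  0.0026] rect [-5.9  2.9] [130.3  61.8] 0.27330929040908813 -0.07107888280985972 0.05915483637328818
top 754 plane [-0.0016 -0.0037  0.0022] rect [-8.9 -0. ] [127.5  60.5] 1.0538437366485596 -0.07259538751782474 0.0550057325479255
```

View pics/scene3.png

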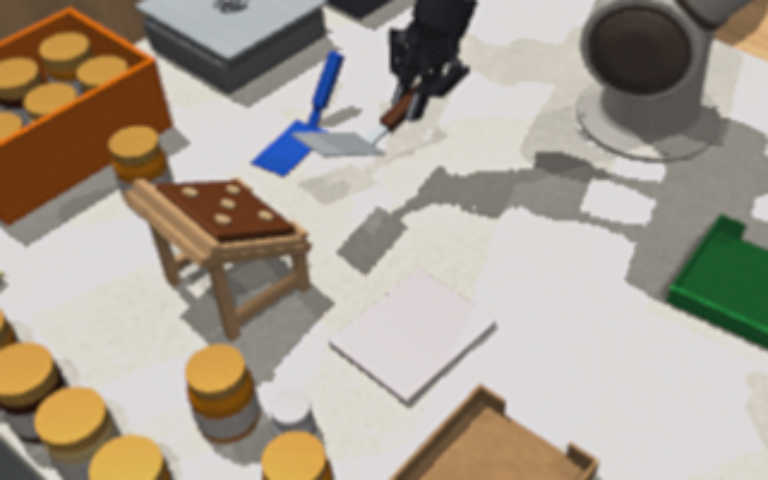

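```bash
sed -i 's/P0=np.array(\[.634,-.216/P0=np.array([.633,-.217/' h.py; cat >> h.py <<'E'
def front(sf,h,pitch=28.5):
    B=Ro.from_euler('ZY',[YAW,-30],degrees=True); S=Ro.from_euler('ZY',[YAW,-pitch],degrees=True)
    return P0+B.apply([sf,0,h])+S.apply(OFF-[.0575,0,0]), tool(YAW,pitch)
def where():
    s=env.read_state(); T=Ro.from_matrix(s['tool_rot'])*tool(0,0).inv(); B=Ro.from_euler('ZY',[YAW,-30],degrees=True)
    f=s['position']+T.apply([.0575,0,0]-OFF); return s['time'],(B.inv().apply(f-P0)*1000).round(2),T.as_euler('ZYX',degrees=True).round(2),B.inv().apply(s['ft_force']).round(1)
E
python3 -c "
from h import *
print(where())
print(row(*front(-.085,.05)));print(row(*front(-.068,.012)));print(row(*front(-.068,.004)))"
```

```text
(6.3833, array([-91.82,   2.74,  98.78]), array([ -4.86, -29.92,   0.07]), array([-1.1,  0. , -1.6]))
([0.0024, 0.0249, 0.0022], [-7.9, -2.4, 44.6])
([0.0024, 0.0249, 0.0022], [-25.0, -2.5, 82.6])
([0.0024, 0.0249, 0.0022], [-25.0, -2.6, 90.6])
```

```bash
python3 -m pendant '[0.002,0.01,0.002,-3,-1,15,5,0.0024,0.02,0.002,-6,-2,30,5,0.0024,0.025,0.002,-8,-2.4,45,5,0.0024,0.025,0.002,-14,-2.5,58,5,0.0024,0.025,0.002,-20,-2.5,70,5,0.0024,0.025,0.002,-25,-2.5,80,5,0.0024,0.025,0.002,-25,-2.5,83,5,0.0024,0.025,0.002,-25,-2.5,83,5,0.0024,0.025,0.002,-25,-2.5,83,5]' 
python3 -c "
from h import *
print(where())
p=env.camera('scene'); save('s4.png',cv2.resize(p['color'][140:260,120:280],None,fx=4.5,fy=4.5,interpolation=cv2.INTER_CUBIC))"
```

```text
time: 7.13
position: [0.4041, -0.1974, 0.0499]
tool_rot: [[-0.875, 0.088, 0.476], [0.077, 0.996, -0.042], [-0.477, -0.0, -0.879]]
ft_force: [0.4, -0.1, -2.6]
finger_gap: 0.0204
finger_force: 117.8
(7.1333, array([-68.08,  -0.44,  11.89]), array([-5.010e+00, -2.852e+01, -2.000e-02]), array([-1. , -0.1, -2.5]))
```

View pics/s4.png

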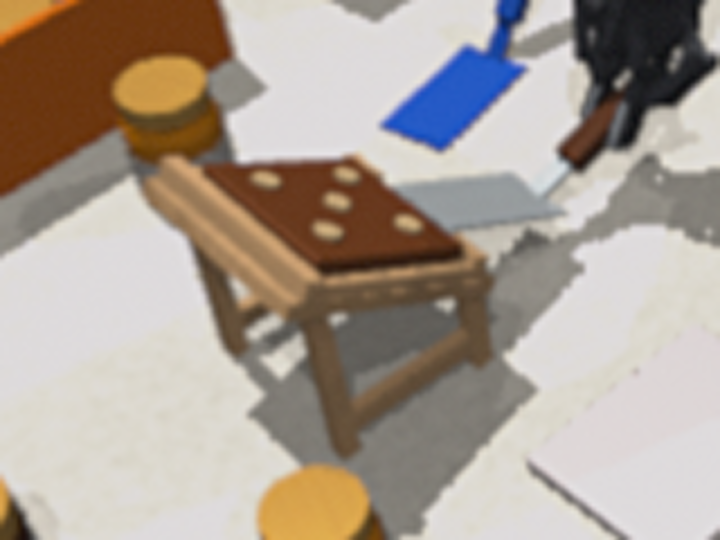

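Blade lies in front of the low gap (picture ~480,205), aligned with the slab. Descend to feel the board.

```bash
W='from h import *;print(where())'; python3 -m pendant '[0,0,0,0,0,4,5,0,0,0,0,0,8,5,0,0,0,0,0,9,5,0,0,0,0,0,9,5]' >/dev/null; python3 -c "$W"
python3 -m pendant '[0,0,0,0,0,1,5,0,0,0,0,0,1,5,0,0,0,0,0,1,5]'>/dev/null; python3 -c "$W"
python3 -m pendant '[0,0,0,0,0,0.7,5,0,0,0,0,0,0.7,5,0,0,0,0,0,0.7,5]'>/dev/null; python3 -c "$W"
```

```text
(7.5167, array([-68.9 ,  -1.74,   2.71]), array([ -5.17, -28.51,   0.  ]), array([ 0.3,  0. , -2. ]))
(7.7667, array([-68.59,  -1.86,   1.98]), array([ -5.15, -28.53,  -0.03]), array([-1. ,  0.3, -1.6]))
(8.0167, array([-68.5 ,  -1.94,   1.33]), array([ -5.15, -28.54,  -0.05]), array([-0.9,  0.4, -1. ]))
```

```bash
W='from h import *;print(where())'; for i in 1 2; do python3 -m pendant '[0,0,0,0,0.7,0.7,5,0,0,0,0,0.7,0.7,5,0,0,0,0,0.7,0.7,5,0,0,0,0,0.7,0.7,5]'>/dev/null; python3 -c "$W"; done
```

```text
(8.35, array([-68.35,  -1.38,   0.73]), array([ -5.15, -28.55,  -0.06]), array([-0.7, -1. ,  0.4]))
(8.6833, array([-6.831e+01, -7.900e-01,  6.000e-02]), array([ -5.16, -28.56,  -0.07]), array([-1. , -1.3,  1.9]))
```

```bash
W='from h import *;print(where())'; python3 -m pendant '[0,0,0,-3,0.4,-0.5,5,0,0,0,-7,0.4,-0.6,5,0,0,0,-11,0.4,-0.7,5,0,0,0,-15,0.4,-0.8,5,0,0,0,-19,0.4,-0.9,5,0,0,0,-23,0.4,-1.0,5,0,0,0,-23,0.4,-1.0,5]'>/dev/null; python3 -c "$W"
```

```text
(9.2667, array([-45.  ,   0.6 ,   0.24]), array([ -5.06, -28.53,  -0.03]), array([-0.5,  0.5,  1.5]))
```

```bash
W='from h import *;print(where())'; python3 -m pendant '[0,0,0,-4,-0.4,-0.1,5,0,0,0,-9,-0.4,-0.2,5,0,0,0,-14,-0.4,-0.4,5,0,0,0,-19,-0.4,-0.5,5,0,0,0,-24,-0.4,-0.6,5,0,0,0,-30,-0.4,-0.8,5,0,0,0,-35,-0.4,-0.9,5,0,0,0,-40,-0.4,-1.0,5,0,0,0,-40,-0.4,-1.0,5]'>/dev/null; python3 -c "$W
p=env.camera('scene'); save('s5.png',cv2.resize(p['color'][140:260,120:280],None,fx=4.5,fy=4.5,interpolation=cv2.INTER_CUBIC))"
```

```text
(10.0167, array([-4.97, -0.09,  0.26]), array([ -5.08, -28.54,  -0.03]), array([0.1, 1. , 0.6]))
```

View pics/s5.png

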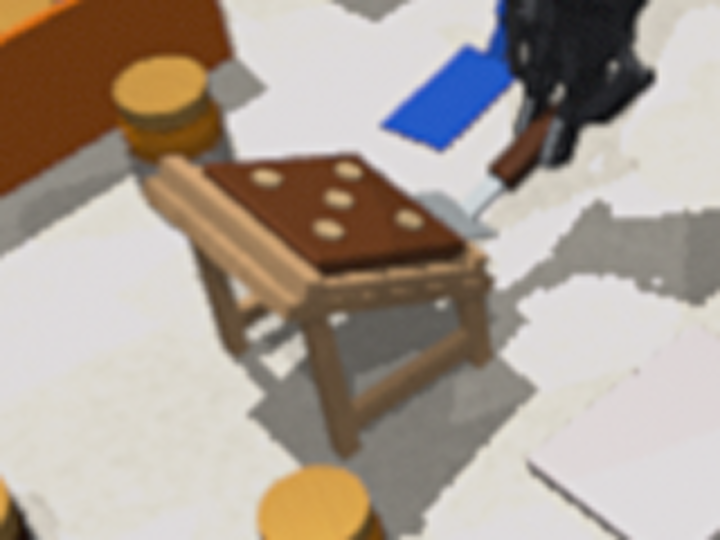

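The blade is under the slab (slab unmoved; only the rear of the blade shows at ~460,215). Push on.

```bash
W='from h import *;print(where())'; python3 -m pendant '[0,0,0,-5,0,-0.1,5,0,0,0,-11,0,-0.3,5,0,0,0,-18,0,-0.5,5,0,0,0,-25,0,-0.6,5,0,0,0,-32,0,-0.8,5,0,0,0,-39,0,-1,5,0,0,0,-46,0,-1.2,5,0,0,0,-52,0,-1.4,5,0,0,0,-56,0,-1.5,5,0,0,0,-56,0,-1.5,5]'>/dev/null; python3 -c "$W"
```

```text
(10.9, array([50.86, -0.49,  0.32]), array([ -5.13, -28.54,  -0.03]), array([-0. ,  0.2,  1.1]))
```

```bash
python3 -c "
from h import *
for k in [(51,3,27),(51,6,25),(51,10,22.5),(50.5,14,20),(49,19,17),(47,25,14),(44,32,11),(40,40,8),(36,49,5),(32,58,2)]:
    r=row(*front(k[0]/1e3,k[1]/1e3,k[2])); print(*np.round(r[0],3),*np.round(r[1],1))"
```

```text
-0.002 0.027 -0.002 -1.2 0.1 -7.1
-0.002 0.062 -0.002 -2.8 0.1 -15.9
-0.002 0.106 -0.002 -5.0 0.1 -26.9
-0.001 0.149 -0.002 -7.0 0.1 -37.9
-0.001 0.202 -0.002 -9.0 0.0 -51.0
-0.001 0.254 -0.002 -10.8 0.0 -65.0
-0.001 0.306 -0.002 -12.0 0.0 -79.7
-0.001 0.358 -0.002 -12.6 -0.0 -95.1
-0.001 0.411 -0.002 -13.6 -0.0 -111.3
-0.001 0.463 -0.002 -14.9 -0.1 -127.2
```

```bash
W='from h import *;print(where())'; python3 -m pendant '[0,0.014,0,-0.6,0,-3.5,5,0,0.027,0,-1.2,0,-7,5,0,0.045,0,-2,0,-11.5,5,0,0.062,0,-2.8,0,-16,5,0,0.084,0,-3.9,0,-21.5,5,0,0.106,0,-5,0,-27,5,0,0.128,0,-6,0,-32.5,5,0,0.149,0,-7,0,-38,5,0,0.149,0,-7,0,-38,5]'>/dev/null; python3 -c "$W
p=env.camera('scene'); save('s6.png',cv2.resize(p['color'][130:260,120:280],None,fx=4.5,fy=4.5,interpolation=cv2.INTER_CUBIC))
for k in [(49,19,17),(47,25,14),(44,32,11),(40,40,8),(36,49,5),(32,58,2)]:
    r=row(*front(k[0]/1e3,k[1]/1e3,k[2])); print(*np.round(r[0],3),*np.round(r[1],1))"
```

```text
(11.65, array([50.24, -0.47, 14.23]), array([ -5.11, -19.96,  -0.05]), array([-0.9,  0.1, -3.3]))
-0.001 0.052 -0.002 -0.6 -0.1 -13.5
-0.001 0.104 -0.002 -0.4 -0.1 -27.6
-0.001 0.157 -0.002 0.6 -0.1 -42.3
-0.001 0.209 -0.002 2.3 -0.1 -57.6
-0.001 0.262 -0.002 3.8 -0.2 -73.8
-0.001 0.314 -0.002 4.8 -0.2 -89.7
```

View pics/s6.png

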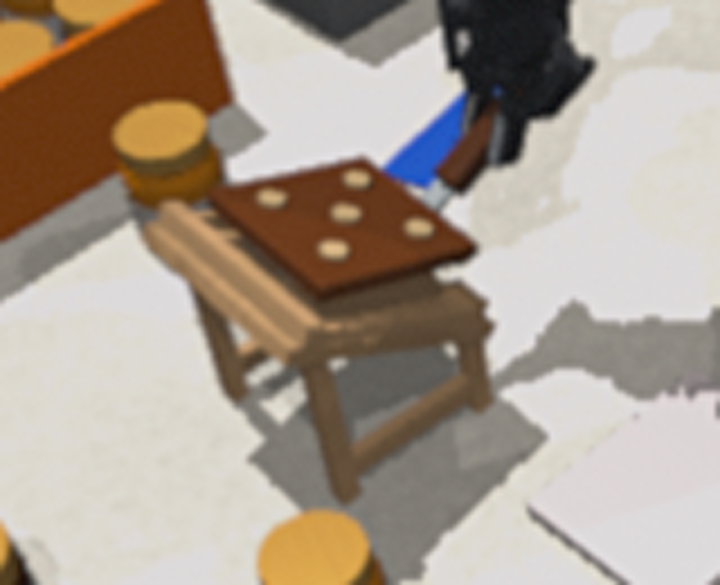

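The slab rides on the blade, clear of the stand (centre ~345,210). Continue levelling and lift.

```bash
python3 -m pendant '[0,0.026,0,-0.3,0,-6.5,5,0,0.052,0,-0.6,0,-13.5,5,0,0.078,0,-0.5,0,-20.5,5,0,0.104,0,-0.4,0,-27.5,5,0,0.13,0,0.1,0,-35,5,0,0.157,0,0.6,0,-42,5,0,0.183,0,1.4,0,-50,5,0,0.209,0,2.3,0,-57.5,5,0,0.235,0,3,0,-66,5,0,0.262,0,3.8,0,-74,5]' | head -2;  python3 -m pendant '[0,0.026,0,0.5,0,-8,5,0,0.052,0,1,0,-16,5,0,0.052,0,1,0,-25,5,0,0.052,0,1,0,-33,5,0,0.052,0,1,0,-40,5,0,0.052,0,1,0,-44,5,0,0.052,0,1,0,-45,5,0,0.052,0,1,0,-45,5]'
cat > m.py <<'E'
from h import *
s=env.read_state(); T=Ro.from_matrix(s['tool_rot'])*tool(0,0).inv(); o=s['position']-T.apply(OFF)
print('spat',o.round(4),T.as_euler('ZYX',degrees=True).round(2),s['ft_force'].round(1))
for n in ['top','scene']:
    p=env.camera(n); X=cloud(p); hsv=cv2.cvtColor(p['color'],cv2.COLOR_RGB2HSV); q=T.inv().apply(X.reshape(-1,3)-o).reshape(X.shape)
    m=(abs(q[...,0])<.1)&(abs(q[...,1])<.08)&(q[...,2]>.008)&(q[...,2]<.04)&(hsv[...,2]<140)&(hsv[...,0]<25)
    k,l,st,_=cv2.connectedComponentsWithStats(m.astype(np.uint8)); Q=q[l==1+np.argmax(st[1:,4])]
    A=np.c_[Q[:,:2],np.ones(len(Q))]; a=np.linalg.lstsq(A,Q[:,2],rcond=None)[0]
    Q=Q[abs(A@a-Q[:,2])<.006]
    r=cv2.minAreaRect((Q[:,:2]*1000).astype(np.float32)); print(n,len(Q),a.round(3),np.round(r[0],1),np.round(r[1],1),round(r[2],1))
E
python3 m.py
```

```text
time: 12.53
position: [0.4707, -0.2022, 0.2029]
time: 13.2
position: [0.4665, -0.2025, 0.249]
tool_rot: [[-0.995, 0.09, 0.035], [0.09, 0.996, -0.004], [-0.036, -0.001, -0.999]]
ft_force: [0.8, -0.0, -4.2]
finger_gap: 0.0202
finger_force: 117.6
spat [ 0.5759 -0.2124  0.2132] [-5.17 -2.04 -0.04] [ 0.8 -0.  -4.2]
top 936 [-0.009 -0.011  0.019] [0.3 5.5] [109.  120.4] 89.6
scene 1197 [-0.021 -0.012  0.019] [3.5 2.7] [121.4 121.7] 0.8
```

```bash
cat >> h.py <<'E'
def spat(o,yaw,pitch): return np.array(o)+Ro.from_euler('ZY',[yaw,-pitch],degrees=True).apply(OFF),tool(yaw,pitch)
E
python3 -c "
from h import *
print(row(*spat([.647,.2005,.213],1.5,2)))"
```

```text
([-0.0041, -0.0005, -0.1162], [-34.7, 404.6, 0.6])
```

```bash
python3 -m pendant '[0,0,0,0,4,0,5,0,0,0,-1,11,0,5,0,0,-0.005,-2,22,0,5,0,0,-0.01,-3,37,0,5,0,0,-0.016,-5,55,0,5,0,0,-0.022,-6,75,0,5,0,0,-0.028,-8,96,0,5,0,0,-0.034,-10,117,0,5,0,0,-0.04,-12,138,0,5,0,0,-0.046,-14,159,0,5]' |head -2; python3 -m pendant '[0,0,-0.006,-2,21,0,5,0,0,-0.012,-4,42,0,5,0,0,-0.018,-6,63,0,5,0,0,-0.024,-8,84,0,5,0,0,-0.03,-10,105,0,5,0,0,-0.036,-12,124,0,5,0,0,-0.041,-14,140,0,5,0,0,-0.046,-15,152,0,5,0,0,-0.05,-16,160,0,5,0,0,-0.05,-16,164,0,5]'|head -2;  python3 -c "
from h import *
print(row(*spat([.647,.2005,.18],1.5,2)))"; python3 m.py
```

```text
time: 14.13
position: [0.4947, -0.0431, 0.2491]
time: 14.97
position: [0.5178, 0.1192, 0.2492]
([-0.0042, -0.0006, -0.0185], [-18.9, 78.4, 33.7])
spat [0.6276 0.1199 0.2133] [ 0.44 -1.97 -0.2 ] [ 0.5  0.3 -3.3]
top 319 [-0.007 -0.002  0.018] [-0.  -1.1] [120.5 115.9] 0.6
scene 1923 [-0.022 -0.012  0.019] [3.3 2.2] [120.8 119.5] 0.1
```

```bash
python3 -m pendant '[0,0,-0.002,-1,5,2,5,0,0,-0.005,-4,14,6,5,0,0,-0.008,-7,26,12,5,0,0,-0.012,-11,40,18,5,0,0,-0.015,-14,53,24,5,-0.002,0,-0.018,-17,64,29,5,-0.004,0,-0.018,-19,72,32,5,-0.004,0,-0.018,-19,77,34,5,-0.004,0,-0.018,-19,78,34,5,-0.004,0,-0.018,-19,78,34,5]' |head -2; python3 -c "
from h import *
print(row(*spat([.647,.2005,.045],1.5,1.5)))
for n in ['top','scene']:
    p=env.camera(n); c=p['color']; save('c_'+n+'.png',cv2.resize(c[110:260,150:310] if n=='top' else c[200:340,220:400],None,fx=4,fy=4,interpolation=cv2.INTER_CUBIC))"; python3 m.py
```

```text
time: 15.9
position: [0.5377, 0.196, 0.2157]
([-0.0008, 0.0084, -0.0017], [4.7, 1.8, 133.8])
spat [0.6477 0.1981 0.1803] [ 1.36 -2.03 -0.04] [ 0.1 -0.2 -4.1]
top 531 [-0.004 -0.007  0.018] [  0.2 -30. ] [119.4  62. ] 0.0
scene 2167 [-0.021 -0.01   0.019] [3.9 2.1] [120.3 117.8] 0.2
```

View pics/c_scene.png

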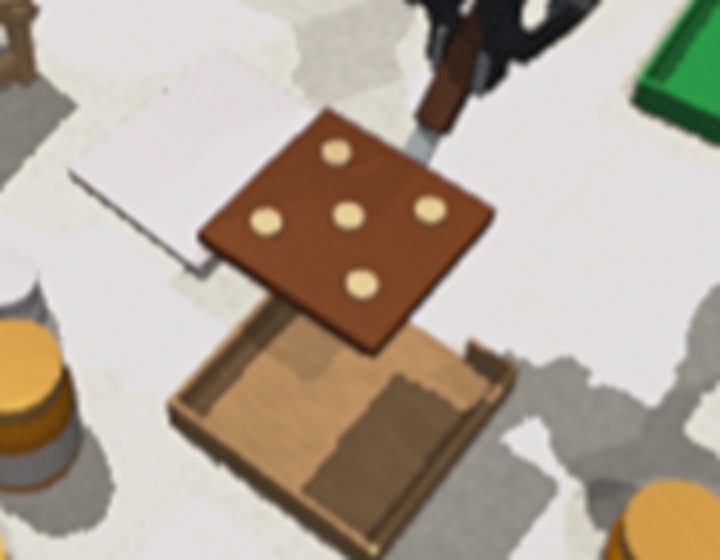

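```bash
python3 -m pendant '[0,0,0,1,0,5,5,0,0.002,0,2,1,15,5,0,0.004,0,3,1.5,30,5,0,0.006,0,4,1.8,47,5,0,0.008,0,4.5,1.8,65,5,0,0.008,0,4.7,1.8,83,5,0,0.008,0,4.7,1.8,100,5,0,0.008,0,4.7,1.8,115,5,0,0.008,0,4.7,1.8,127,5,0,0.008,0,4.7,1.8,133,5]' |head -2;python3 -m pendant '[0,0,0,0,0,1,5,0,0,0,0,0,1,5,0,0,0,0,0,1,5]' |head -2; python3 m.py; python3 -c "
from h import *
print(row(*spat([.647,.2005,.010],1.5,1)))
print(row(*spat([.647,.2005,.004],1.5,.7)))
p=env.camera('scene'); X=cloud(p); m=(abs(X[...,0]-.647)<.1)&(abs(X[...,1]-.205)<.1)&(X[...,2]>.022)&(X[...,2]<.034)
save('c2.png',cv2.resize(p['color'][200:340,220:400],None,fx=4,fy=4,interpolation=cv2.INTER_CUBIC))"
```

```text
time: 16.93
position: [0.5359, 0.1972, 0.08]
time: 17.18
position: [0.5384, 0.1976, 0.0826]
spat [0.648  0.2002 0.0461] [ 1.38 -1.63 -0.02] [-0.4 -1.2 -3.9]
top 527 [-0.005  0.     0.018] [-0.6 -2. ] [117.5 119.6] 89.6
scene 1882 [-0.018 -0.008  0.02 ] [3.5 1.7] [121.  118.8] 0.4
([-0.0003, 0.0116, -0.0021], [1.7, -0.0, 35.1])
([-0.0003, 0.0168, -0.0021], [1.7, -0.0, 40.5])
```

View pics/c2.png

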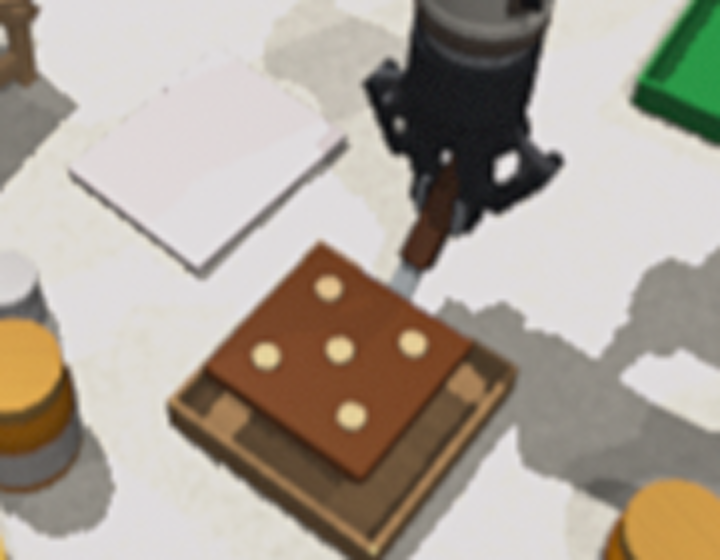

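Slab hovers over the carton, roughly centred, a few mm toward -y; correct by 4 mm while lowering.

```bash
python3 -m pendant '[0,0.002,-0.002,1,2,4,5,0,0.004,-0.002,1.7,4,10,5,0,0.006,-0.002,1.7,4,17,5,0,0.008,-0.002,1.7,4,24,5,0,0.01,-0.002,1.7,4,30,5,0,0.012,-0.002,1.7,4,34,5,0,0.014,-0.002,1.7,4,37,5,0,0.016,-0.002,1.7,4,38.5,5,0,0.017,-0.002,1.7,4,39,5,0,0.017,-0.002,1.7,4,39,5]' |head -2; python3 m.py
```

```text
time: 18.17
position: [0.5373, 0.2015, 0.0429]
spat [0.6461 0.2043 0.0043] [ 1.49 -0.6  -0.03] [ 0.1  0.3 -3.7]
top 463 [-0.013 -0.001  0.018] [ 0.3 -2.3] [117.9 119.9] 90.0
scene 1838 [-0.014 -0.01   0.02 ] [1.8 1.1] [124.8 120.1] 0.4
```

```bash
for i in 1 2; do python3 -m pendant '[0,0.003,0,0,0,0.5,5,0,0.003,0,0,0,0.7,5,0,0.003,0,0,0,0.7,5,0,0.003,0,0,0,0.7,5]' |egrep "pos|ft"; done
```

```text
position: [0.5373, 0.2016, 0.0427]
ft_force: [-3.8, -0.5, 4.9]
position: [0.5376, 0.2017, 0.0427]
ft_force: [-4.7, -0.6, 8.9]
```

```bash
python3 -m pendant '[0,0,0,0,0,-0.8,5,0,0,0,0,0,-0.9,5,0,0,0,2,0,-0.9,5,0,0,0,5,0,-0.9,5,0,0,0,9,0,-0.9,5,0,0,0,13,0,-0.9,5,0,0,0,18,0,-0.9,5,0,0,0,24,0,-0.9,5,0,0,0,30,0,-0.9,5,0,0,0,30,0,-0.9,5]' |egrep "pos|ft|time"; python3 m.py
```

```text
time: 19.77
position: [0.506, 0.2008, 0.0425]
ft_force: [-0.2, -2.1, 7.1]
spat [0.6146 0.2036 0.0032] [ 1.51 -0.21 -0.04] [-0.2 -2.1  7.1]
top 688 [ 0.007 -0.014  0.019] [ 22.3 -11.6] [143.7 135.7] 0.4
scene 1922 [-0.008  0.004  0.02 ] [26.8  1.7] [143.4 156.4] 0.4
```

```bash
python3 -m pendant '[0,0,0,1,0,-0.6,5,0,0,0,5,0,-0.7,5,0,0,0,11,0,-0.7,5,0,0,0,18,0,-0.7,5,0,0,0,26,0,-0.7,5,0,0,0,34,0,-0.7,5,0,0,0,42,0,-0.7,5,0,0,0,50,0,-0.7,5,0,0,0,57,0,-0.7,5,0,0,0,63,0,-0.7,5]' |egrep "pos|ft|time";python3 -m pendant '[0,0,0,7,0,0,5,0,0,0,15,0,0,5,0,0,0,24,0,0,5,0,0,0,34,0,0,5,0,0,0,44,0,0,5,0,0,0,54,0,0,5,0,0,0,63,0,0,5,0,0,0,70,0,0,5,0,0,0,73,0,0,5,0,0,0,73,0,0,5]' |egrep "pos|ft|time"; python3 - <<'E'
from h import *
for n in ['top','scene']:
    p=env.camera(n); X=cloud(p); hsv=cv2.cvtColor(p['color'],cv2.COLOR_RGB2HSV)
    print(n, hsv[175,223])
    m=(abs(X[...,0]-.647)<.07)&(abs(X[...,1]-.204)<.07)&(X[...,2]>.012)&(X[...,2]<.03)
    P=X[m]; Q=P[(P[:,2]>.016)]; A=np.c_[P[:,:2],np.ones(len(P))]; print(np.linalg.lstsq(A,P[:,2],rcond=None)[0].round(3),np.median(P[:,2]))
    save('d_'+n+'.png',cv2.resize(p['color'][130:220,170:290] if n=='top' else p['color'][200:340,220:400],None,fx=4,fy=4,interpolation=cv2.INTER_CUBIC))
print(env.read_state()['joint_positions'])
a=cv2.imread('pics/d_top.png');b=cv2.imread('pics/d_scene.png')
a=cv2.resize(a,(320,240)); b=cv2.resize(b,(480,373)); c=np.zeros((373,800,3),np.uint8); c[:240,:320]=a; c[:,320:]=b; cv2.imwrite('pics/d.png',c)
E
```

```text
time: 20.7
position: [0.4425, 0.199, 0.0423]
ft_force: [1.9, 0.5, 1.0]
time: 21.53
position: [0.3698, 0.1971, 0.042]
ft_force: [-0.4, 0.5, -3.0]
top [ 10 144  78]
[-0.008  0.002  0.024] 0.01985786815146806
scene [  8   5 220]
[-0.01  -0.004  0.029] 0.021413594769108646
[ 1.14576169e+01  4.66401390e-01  1.24404655e+02 -8.58780108e-02
  5.48924333e+01 -7.99868082e+01]
```

View pics/d.png

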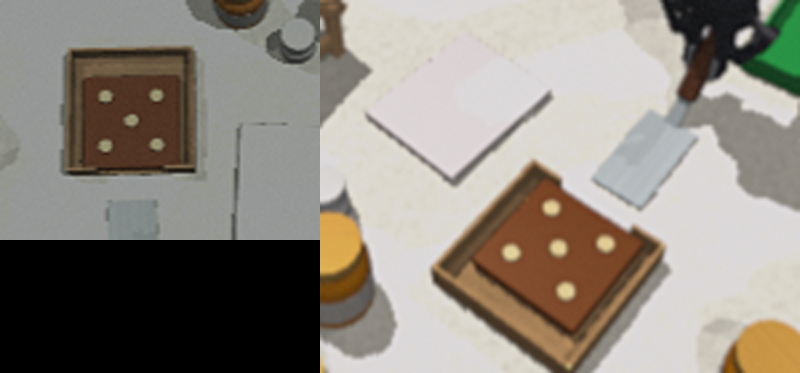

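Gingerbread lies flat and square at the cut-out wall; the blade is clear. Return the spatula.

```bash
python3 -m pendant '[0,0,0,0,0,-15,5,0,0,0,0,0,-40,5,0,0,0,0,0,-65,5,0,0,0,0,0,-85,5,0,0,0,0,0,-95,5,0,0,0,0,0,-95,5]' |egrep "pos|time"; python3 -c "
from h import *
print(row(*spat([.55,.0075,.06],-1,0)))"
```

```text
time: 22.13
position: [0.3729, 0.1976, 0.1398]
([0.0006, 0.0093, 0.0434], [-63.4, -189.9, 40.6])
```

```bash
python3 -m pendant '[0,0,0.005,-3,-10,0,5,0,0,0.01,-10,-30,0,5,0,0,0.015,-18,-55,0,5,0,0.003,0.02,-28,-85,5,5,0,0.005,0.03,-38,-115,10,5,0,0.009,0.04,-48,-145,18,5,0,0.009,0.043,-56,-170,26,5,0,0.009,0.043,-62,-185,34,5,0,0.009,0.043,-63.4,-190,40,5,0,0.009,0.043,-63.4,-190,40.6,5]' |egrep "pos|time";python3 -m pendant '[0,0,0,0,0,0,5,0,0,0,0,0,0,5]' >/dev/null; python3 -c "
from h import *
print(row(*spat([.55,.0075,.0135],-1,0)),row(*spat([.55,.0075,.0115],-1,0)))"
```

```text
time: 22.97
position: [0.4376, 0.0084, 0.0945]
([-0.0, -0.0064, 0.0015], [-3.4, -0.5, 43.3]) ([-0.0, -0.0064, 0.0015], [-3.4, -0.5, 45.3])
```

```bash
python3 -m pendant '[0,0,0,0,0,8,5,0,-0.003,0,-2,0,18,5,0,-0.006,0,-3.4,0,28,5,0,-0.006,0,-3.4,0,36,5,0,-0.006,0,-3.4,-0.5,41,5,0,-0.006,0,-3.4,-0.5,43,5,0,-0.006,0,-3.4,-0.5,44,5,0,-0.006,0,-3.4,-0.5,44,5,0,-0.006,0,-3.4,-0.5,44,5]' |egrep "pos|ft"; for i in 1 2; do python3 -m pendant '[0,0,0,0,0,0.5,5,0,0,0,0,0,0.7,5,0,0,0,0,0,0.7,5]' |egrep "pos|ft";done; python3 -c "from h import *;print(Ro.from_matrix(env.read_state()['tool_rot']).as_matrix()[2])"
```

```text
position: [0.4426, 0.0083, 0.0534]
ft_force: [0.2, 0.6, -1.8]
position: [0.4424, 0.0083, 0.0525]
ft_force: [-0.2, -0.4, -1.8]
position: [0.4424, 0.0082, 0.0519]
ft_force: [-2.7, -0.0, 2.6]
[-1.03099497e-03 -7.33006306e-04 -9.99999200e-01]
```

Touching the tile; open slowly and rise.

```bash
python3 -m pendant '[0,0,0,0,0,0,24,0,0,0,0,0,0,28,0,0,0,0,0,0,36,0,0,0,0,0,0,50,0,0,0,0,0,0,65,0,0,0,0,0,0,80,0,0,0,0,0,0,80,0,0,0,0,0,0,80]' 20|egrep "pos|ft|gap"
python3 -m pendant '[0,0,0,0,0,-5,80,0,0,0,0,0,-15,80,0,0,0,0,0,-35,80,0,0,0,0,0,-60,80,0,0,0,0,0,-90,80,0,0,0,0,0,-120,80,0,0,0,0,0,-145,80,0,0,0,0,0,-155,80,0,0,0,0,0,-155,80]'|egrep "pos|ft|gap"
python3 - <<'E'
from h import *
p=env.camera('scene'); save('e.png',cv2.resize(p['color'][150:350,170:420],None,fx=3,fy=3))
X=cloud(p); hsv=cv2.cvtColor(p['color'],cv2.COLOR_RGB2HSV)
for r in env.pinpoint(p,'spatula'): print(r['confidence'],world(p,r['pixel'][1],r['pixel'][0]).round(3))
r=env.pinpoint(p,'slab')[0]; print(r, world(p,r['pixel'][1],r['pixel'][0],.021))
m=(abs(X[...,0]-.632)<.085)&(abs(X[...,1]-.204)<.085)&(hsv[...,2]<150)&(hsv[...,0]<14)&(hsv[...,1]>150)&(X[...,2]>.014)
k,l,st,_=cv2.connectedComponentsWithStats(m.astype(np.uint8)); P=X[l==1+np.argmax(st[1:,4])]; print(len(P),cv2.minAreaRect((P[:,:2]*1000).astype(np.float32)))
E
```

```text
position: [0.4422, 0.0083, 0.0516]
ft_force: [0.1, 0.1, -0.4]
finger_gap: 0.0804
position: [0.444, 0.008, 0.21]
ft_force: [0.2, -0.9, 0.1]
finger_gap: 0.0799
0.94 [ 0.406 -0.346  0.002]
0.69 [0.556 0.006 0.013]
{'pixel': [296.8, 310.8], 'confidence': 0.65} [0.63770144 0.21467214 0.021     ]
1666 ((633.8638916015625, 205.02725219726562), (119.37622833251953, 119.32630157470703), 1.1975152492523193)
```

View pics/e.png

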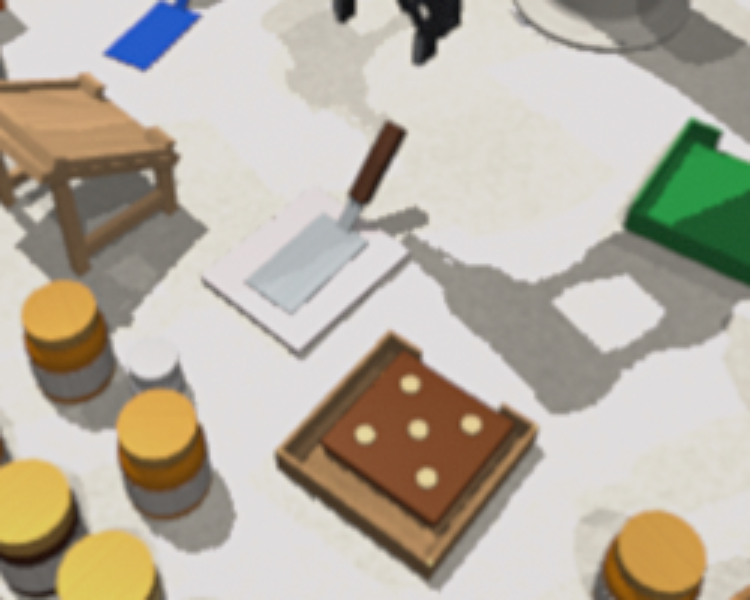

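Spatula lies flat on the tile (~310,260) and the gingerbread sits flat in the carton (~415,430), about -14 mm in x, which is inside the tolerance.

```bash
python3 -c "
from workcell import env
print(env.job_done())"
```

```text
the job is handed in; nothing more can be done
None
```

The job is handed in, with no verdict returned: the gingerbread lies flat in the carton about 14 mm from its centre (limit 22 mm), the spatula is flat on its tile, and I saw no contact with the jars, bottle or tub.

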